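# Hook a tool hanger into the bench socket

## Robot

A 6-joint arm with a two-finger parallel gripper is mounted at the origin on the work surface. World frame = base frame: x ahead of the robot, y to its left, z up, the work surface at z = 0. Lengths are in m, angles in rad, forces in N, time in s.
With the tool pointing down it reaches from about 0.35 to 0.85 m from the base axis. Payload 8.1 kg.
Tool frame: the origin (TCP) lies midway between the tips of the shut fingers; the grasp point (between the pads) lies 19 mm behind it; z points along the fingers, y is the direction in which the jaws open and shut (so a half turn about z gives the same grasp; the last joint's range is limited). The gripper opens to 93 mm and grips with 3 to 60 N. Pads are 15 mm wide; open, the fingers measure 128 mm over their backs; the gripper's body (75 mm by 188 mm) begins 65 mm behind the grasp point.
Start: joints at [1.196, 0.13, 1.488, -0, 1.523, -0.085], TCP at [0.171, 0.575, 0.219] pointing down, gripper open.
Joint ranges: [-2.96, 2.96], [-0.89, 2.26], [0.02, 2.5], [-1.34, 4.48], [0, 2.73], [-2.66, 2.66]. Speed limits (rad/s): [2.39, 2.39, 2.79, 3.14, 3.14, 3.14].

## Interface

Orientations are given as a rotation vector (axis times angle).
In Python, from plant import monitor, eyes, ticket gives the robot as it stands.
- The arm moves only by the tool send_rows, never from a script. Its argument "motion" is a list of rows, each a list of 2 entries, a list of its own where there are three numbers: the shift along the tool's x, y, z in m, then the turn about the tool's z in degrees. In form: [[[dx, dy, dz], twist], ...]. A call has 1 to 12 rows; each row is the pose to reach, as a shift and turn from the pose commanded when the call began, along the tool's axes at that moment; what a row does not reach only later rows make up. A row lasts 1/8 s, in which the tool goes at most 62.5 mm and 10.7 degrees, less where a joint would pass 70% of its speed; a pose out of reach is approached as far as the arm can. A call with a gripper value outside its range is refused whole. "jaw" is the finger opening in m, from 0 to 0.093, set as the call begins (left out, the last holds). The fingers move at their own pace and stop on an object; "squeeze" is the grip in N (left out, the last holds). Time passes only in rows, so rows that repeat a pose let the fingers close. It gives the time, the measured TCP pose, the force and the opening at its end, in the units of the state.
- monitor.read_state(): the state, without advancing time (a new reading comes with each control period).
- eyes.read_camera(name): name is "side" or "top"; returns the picture (480x640x3 uint8, red, green, blue); there is no depth.
- eyes.camera_model(name): a dict with "mtx" (3x3 intrinsics, pixels), "cam_to_world" (4x4, takes a point from camera to world coordinates). Camera axes: x right, y down, z forward; pixel columns grow to the right and rows downward; lengths in m; the calibration is good to about 2 mm. A picture is of the moment at which its call begins. camera_model takes no time and is no camera call.
- ticket.close_job(): hands the job in, once; it reports no verdict.
The state is a dict: "t": time; "q": joint angles; "dq": joint speeds; "joint_torque": joint torques, N m; "tool_pos": TCP position; "orientation": TCP orientation; "force": force on the tool from outside, world axes, zero at the start; "wrist_torque": the same for the moment, N m; "opening": finger opening in m.
Only numpy, scipy, OpenCV 4.12 (cv2) and the standard library are available. Lean on these libraries where they do the work, as an engineer would, in place of code of your own. Each camera call takes 0.05 s, during which the arm holds its last target.

## Task

Fit the air-tool hanger with the one-sided foot into the slotted steel socket on the bench: tip it so that its toe goes edge-first down through the slot and in under the long side of the cover, then right it inside and set it down, letting go only once its foot rests on the socket's floor, so that it is left standing upright with the foot flat under the cover. Leave the other hanger, the one whose foot sticks out on both sides, standing where it is.

Things in the scene. Friction and masses are not known exactly. Their poses are not given: they have to be found in the camera images.
- hanger_mid (a point): Hanger to fit: loose L-shaped stand, 168 mm tall, 0.27 kg, toe roughly to world -y. Flat aluminium post 10 thick (x), 30 wide (y), flush with the heel of a steel foot 70 long (x), 40 wide, 8 thick that sticks out 60 from the post's front, to -x only. Hooks to +y and -y 97-115 above the underside; grasp above them. Point: post's centre line, 84 above underside, 84 below top. z up the post.
- hanger_toe (a point): Same hanger, same axes: middle of the toe's lower edge (the end of the foot, at its underside), 65 mm in -x and 84 mm below hanger_mid.
- slot (a point): Centre, on the cover's top face, of the slot (40 mm in x, 64 in y) in a fixed steel box 135 x 92 x 74 high. z up, -x roughly to world -y. Cover 4 thick; inside hollow: floor 70 below the point, inner walls at x -95 and +32, y -42 and +42. Toe belongs at -x, under the long side of the cover. The foot is longer than the slot: it enters tipped 25-45 deg, toe down to -x, with room below to right it.
- tee_mid (a point): The other hanger, to be left alone: the same loose post and hooks, but on a foot 110 mm long that sticks out equally to both sides of the post, like an upside-down T. Point: half-way up its post, 84 mm above its underside; z up.
There are look-alikes about, which are no part of the job. Leave any pink look-alike of the part that bears slot alone. What is shaped like the part that bears hanger_mid but green is not meant.

How it is judged:
By the outcome, as a careful person would: the job done as asked, in the order asked, and still so for the second after the job is handed in, with the robot touching nothing.
It also fails if it takes over 45 s, if anything falls off the work surface, if the arm or the gripper's body presses on something with over 40 N, if the wrist force passes 120 N, or if a joint passes its speed limit or range.

## Working session

There is one attempt and no reset: what is moved stays moved. The work goes in short steps, Python scripts to look and compute and a tool call to move; the robot and the scene stay as the last step left them, time stands still between calls to the robot, and variables do not carry over. Pictures are saved under pics/ and viewed, and the job is handed in when it is done.

Besides the shell and the picture viewer there is one more tool, called after "Request:" as name(argument=value, ...) on one line, values as JSON. send_rows: Moves the arm, as the interface text tells. Its arguments: {"type":"object","properties":{"motion":{"type":"array","items":{"type":"array"}},"jaw":{"type":"number"},"squeeze":{"type":"number"}},"required":["motion"]}

```bash
mkdir -p pics; ls
python3 - <<'E'
from plant import monitor, eyes
import cv2,numpy as np
np.set_printoptions(precision=4,suppress=True)
for n in ("side","top"):
    cv2.imwrite(f"pics/{n}0.png",eyes.read_camera(n)[:,:,::-1]); m=eyes.camera_model(n); print(n,np.array(m["mtx"]),np.array(m["cam_to_world"]))
print(monitor.read_state())
E
```

```text
pics
side [[447.9042   0.     322.5712]
 [  0.     447.9042 238.6905]
 [  0.       0.       1.    ]] [[ 0.8792 -0.3396  0.3343  0.2506]
 [-0.4764 -0.6418  0.6009 -0.3958]
 [ 0.0105 -0.6876 -0.7261  0.6344]
 [ 0.      0.      0.      1.    ]]
top [[450.5067   0.     319.5276]
 [  0.     450.5067 230.8019]
 [  0.       0.       1.    ]] [[ 0.021  -0.9911  0.1315  0.3967]
 [-0.9997 -0.0197  0.0112  0.0535]
 [-0.0085 -0.1317 -0.9913  0.8202]
 [ 0.      0.      0.      1.    ]]
{'t': 0.1, 'q': array([ 1.1956,  0.1311,  1.4891, -0.    ,  1.523 , -0.0854]), 'dq': array([-0.0017, -0.0036, -0.0016, -0.0006, -0.0004, -0.0007]), 'joint_torque': array([  0.0015, -56.1334, -49.31  ,   0.0771,   0.0291,  -0.0001]), 'tool_pos': array([0.1712, 0.5745, 0.2177]), 'orientation': array([-0.4536, -3.1083,  0.0025]), 'force': array([ 0.7672, -0.5631, -0.6506]), 'wrist_torque': array([ 0.0371,  0.0174, -0.0274]), 'opening': 0.09278203831305393}
```

View pics/side0.png

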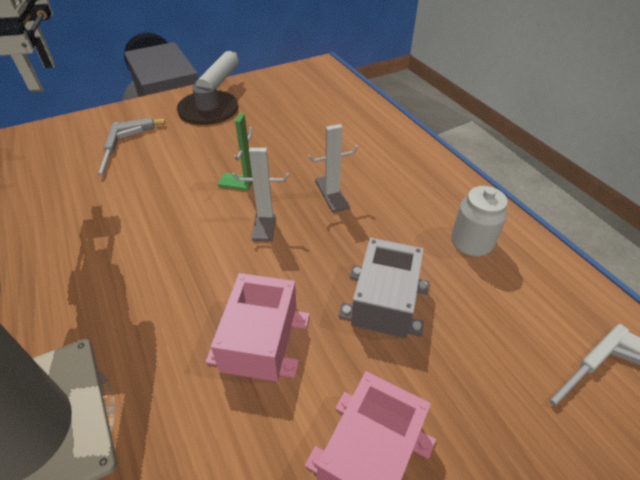

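View pics/top0.png

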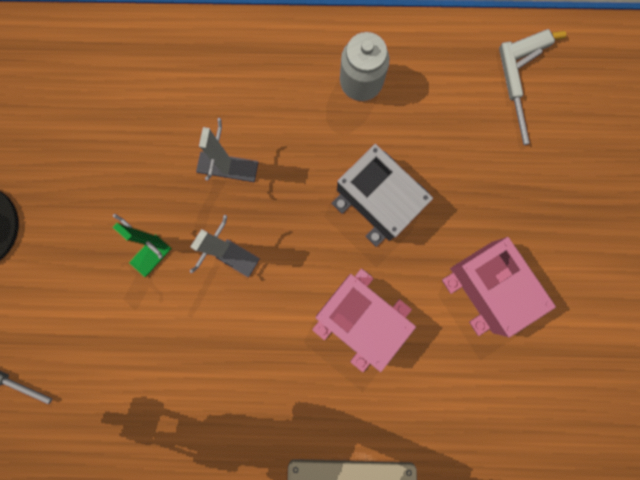

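Two grey hangers: A at side (264,190)/top (205,243), and B at side (334,165)/top (207,150). The green one is a look-alike. I'll enlarge both to tell which is which.

Run:
```python
import cv2,numpy as np
a=cv2.imread("pics/side0.png")[105:255,210:370]; b=cv2.imread("pics/top0.png")[110:290,180:300]
cv2.imwrite("pics/ca.png",cv2.resize(a,None,fx=5,fy=4*1.25/1.25*1.0,interpolation=3)[:600])
cv2.imwrite("pics/cb.png",cv2.resize(b,None,fx=3.3,fy=3.3,interpolation=3))
c=cv2.imread("pics/side0.png")[225:355,325:445];d=cv2.imread("pics/top0.png")[130:260,320:450]
cv2.imwrite("pics/cc.png",np.hstack([cv2.resize(c,(400,433),interpolation=3),cv2.resize(d,(400,433),interpolation=3)]))
```

```text
(no output)
```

View pics/ca.png

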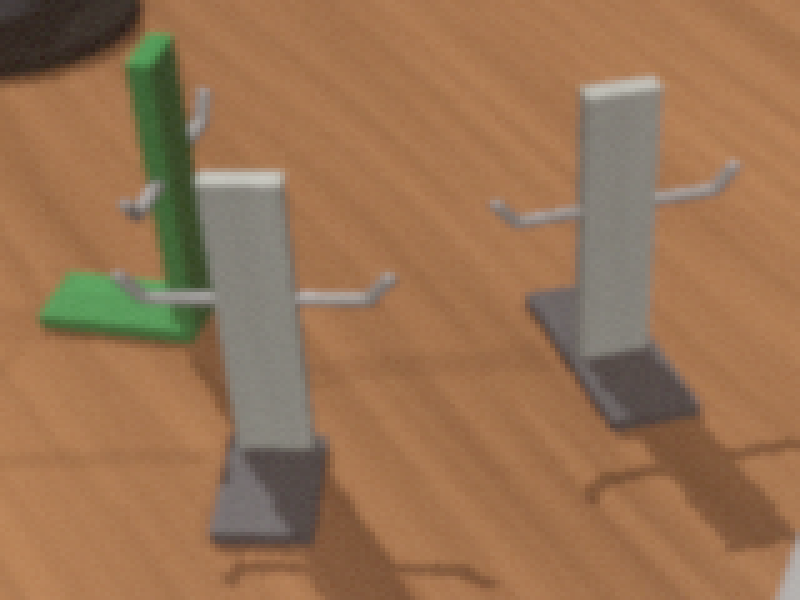

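View pics/cb.png

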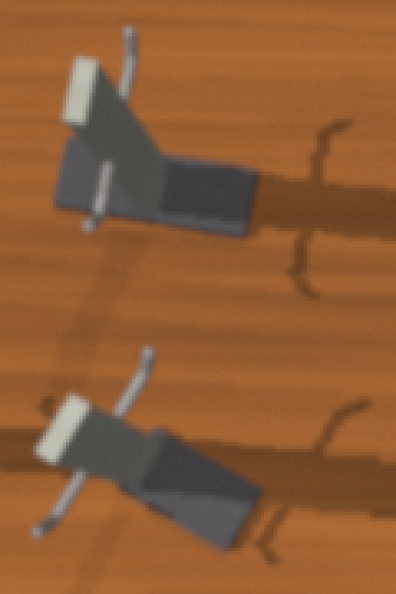

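View pics/cc.png

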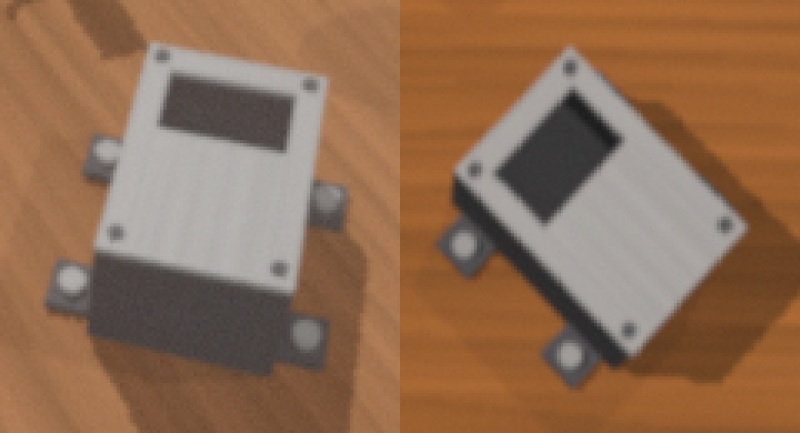

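A is the one-sided hanger (target: all of its foot is to one side of the post). B's foot is visible on both sides, so B is the tee. The socket is the grey box at top (383,192). Next I'll fit the poses from corners.

```bash
cat > h.py <<'E'
from plant import monitor, eyes
import cv2,numpy as np
from scipy.optimize import least_squares
from scipy.spatial.transform import Rotation as R
np.set_printoptions(precision=4,suppress=True)
CM={n:eyes.camera_model(n) for n in("side","top")}
def proj(n,P):
    m=CM[n];T=np.linalg.inv(np.array(m["cam_to_world"]));p=np.atleast_2d(P)@T[:3,:3].T+T[:3,3];p=p@np.array(m["mtx"]).T;return p[:,:2]/p[:,2:]
def fit(obs,z0,x0):
    # obs: list (cam, local xyz mm, px)
    def W(v,l): return R.from_euler('z',v[2]).apply(np.array(l)/1000)+[v[0],v[1],z0]
    def f(v): return np.concatenate([(proj(c,W(v,l))[0]-p) for c,l,p in obs])
    s=least_squares(f,x0,loss='soft_l1'); print(s.x,np.rad2deg(s.x[2]));print(f(s.x).reshape(-1,2).round(1).tolist());return s.x
def ov(n,pose,z0,pts,edges,img,col=(0,0,255)):
    q=proj(n,R.from_euler('z',pose[2]).apply(np.array(pts)/1000)+[pose[0],pose[1],z0])
    for a,b in edges: cv2.line(img,tuple(int(x*16) for x in q[a]),tuple(int(x*16) for x in q[b]),col,1,cv2.LINE_AA,4)
E
python3 - <<'E'
from h import *
t=lambda x,y:(180+x/3.3-.35,110+y/3.3-.35)
s=lambda x,y:(210+x/5-.4,105+y/4-.4)
o=[("top",(5,-15,168),t(68,394)),("top",(-5,-15,168),t(90,405)),("top",(-5,15,168),t(57,463)),("top",(5,15,168),t(36,450)),
("top",(-65,-20,8),t(262,490)),("top",(-65,20,8),t(235,546)),("top",(5,-20,8),t(158,430)),
("side",(5,15,168),s(197,172)),("side",(5,-15,168),s(283,172)),("side",(-5,-15,168),s(285,187)),("side",(-5,15,168),s(197,187)),
("side",(-65,20,0),s(212,545)),("side",(-65,-20,0),s(313,545)),("side",(5,-20,8),s(327,440))]
h=fit(o,0,[.4,.2,1.1])
c=lambda x,y:(325+x*.3-.35,225+y*.3-.35)
d=lambda x,y:(320+x-.0,130+y)
d=lambda x,y:(320+(x-400)*.325-.35,130+y*.3-.35)
o=[("side",(20,32,70),c(170,72)),("side",(20,-32,70),c(295,97)),("side",(-20,-32,70),c(286,152)),("side",(-20,32,70),c(158,124)),
("side",(36,46,70),c(150,42)),("side",(36,-46,70),c(328,77)),("side",(-99,-46,70),c(295,293)),("side",(-99,46,70),c(94,252)),
("top",(20,-32,70),d(572,91)),("top",(-20,-32,70),d(622,140)),("top",(-20,32,70),d(547,223)),("top",(20,32,70),d(495,172)),
("top",(36,-46,70),d(570,45)),("top",(-99,-46,70),d(748,228)),("top",(-99,46,70),d(632,358)),("top",(36,46,70),d(455,172))]
k=fit([(a,(l[0],l[1],74),p) for a,l,p in o],0,[.5,.0,.9])
np.save("h.npy",h);np.save("k.npy",k)
for n in("top","side"):
    im=cv2.imread(f"pics/{n}0.png")
    bx=lambda x0,x1,y0,y1,z0,z1:[(x,y,z) for x in(x0,x1) for y in(y0,y1) for z in(z0,z1)]
    E=[(0,1),(2,3),(4,5),(6,7),(0,2),(1,3),(4,6),(5,7),(0,4),(1,5),(2,6),(3,7)]
    ov(n,h,0,bx(-65,5,-20,20,0,8),E,im);ov(n,h,0,bx(-5,5,-15,15,8,168),E,im)
    ov(n,k,0,bx(-99,36,-46,46,0,74),E,im);ov(n,k,0,bx(-20,20,-32,32,74,74),E,im,(0,255,0))
    x0,y0=(180,120) if n=="top" else (200,100)
    cv2.imwrite(f"pics/ov_{n}.png",cv2.resize(im[y0:y0+200,x0:x0+260],None,fx=3,fy=3,interpolation=3))
E
```

```text
[0.4672 0.2359 1.0784] 61.78998797851183
[[1.6, -0.2], [0.8, -0.3], [0.1, -0.0], [0.6, 0.6], [1.0, -0.9], [-2.1, 1.5], [-0.7, -1.6], [-0.0, -0.3], [-0.3, -0.2], [-1.1, -0.6], [-0.6, -0.7], [-0.1, 0.1], [0.4, 0.1], [-0.2, -1.4]]
[ 0.5904 -0.0247  0.813 ] 46.58241602384097
[[0.0, -0.8], [0.1, -0.8], [-0.2, 0.5], [-0.8, 0.9], [-0.3, 0.0], [-0.3, 0.1], [-0.3, -0.3], [-0.2, -1.4], [0.7, -1.5], [1.5, -0.2], [-0.3, 1.2], [-0.4, 0.3], [0.2, 0.3], [0.4, -0.4], [0.5, -0.7], [0.1, -0.4]]
```

View pics/ov_top.png

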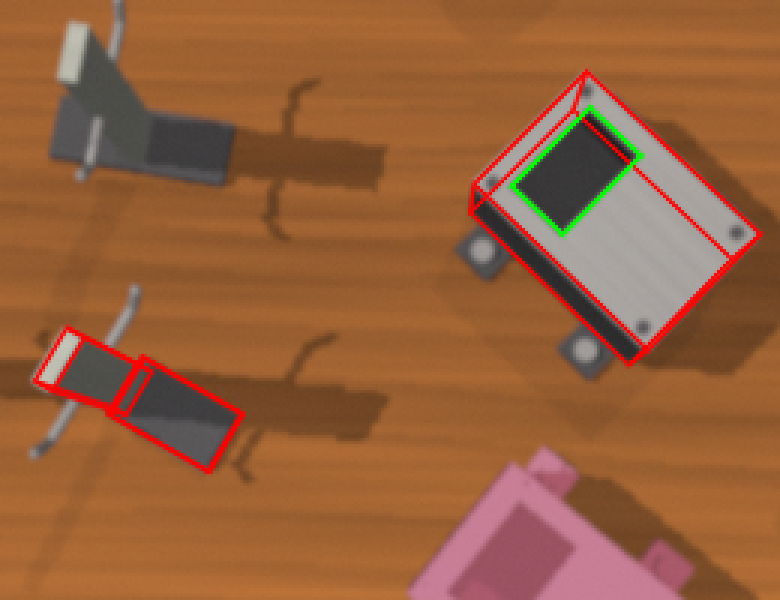

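View pics/ov_side.png

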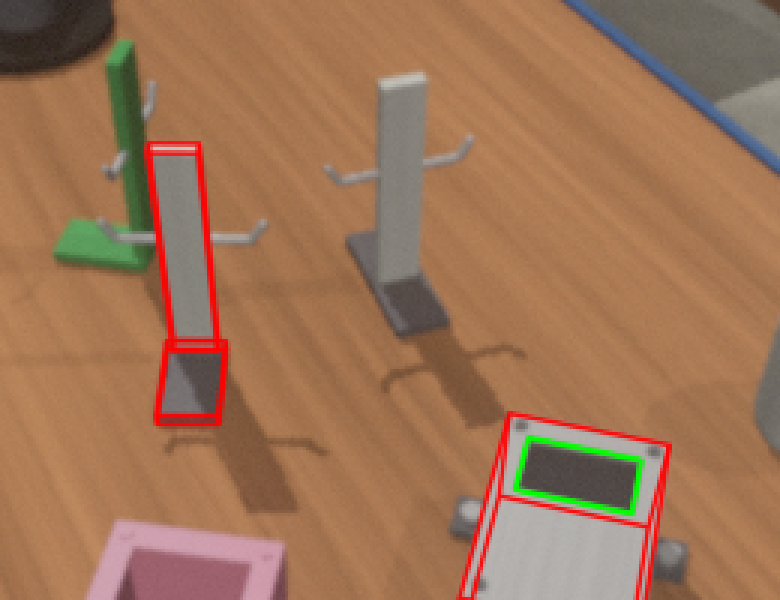

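```bash
cat >> h.py <<'E'
def tool():
    s=monitor.read_state();return np.array(s["tool_pos"]),R.from_rotvec(s["orientation"]),s
def need(p,yaw=None,pr=True):
    """shift (tool axes) to world point p & twist so that tool y axis is along yaw+90 (mod 180)"""
    t,r,s=tool(); d=r.inv().apply(np.array(p)-t); y=r.as_matrix()[:,1]; cur=np.arctan2(y[1],y[0])
    tw=None
    if yaw is not None:
        a=yaw+np.pi/2-cur; a=(a+np.pi/2)%np.pi-np.pi/2; tw=-np.rad2deg(a)
    print("shift",d.round(4),"twist",tw,"t",s["t"],"pos",t,"F",s["force"],"op",s["opening"]);return d,tw
E
python3 - <<'E'
from h import *
h=np.load("h.npy");k=np.load("k.npy")
print(tool()[1].as_matrix())
need([h[0],h[1],.24],h[2]); need([h[0],h[1],.126],h[2])
r=R.from_euler('z',k[2]).as_matrix();print(r)
print("toe x from tee")
E
```

```text
[[-0.9583  0.2858 -0.0006]
 [ 0.2858  0.9583 -0.0015]
 [ 0.0001 -0.0016 -1.    ]]
shift [-0.3804 -0.2399 -0.0219] twist -78.39426109778032 t 0.1 pos [0.1712 0.5745 0.2177] F [ 0.7672 -0.5631 -0.6506] op 0.09278203831305393
shift [-0.3804 -0.2398  0.0921] twist -78.39426109778032 t 0.1 pos [0.1712 0.5745 0.2177] F [ 0.7672 -0.5631 -0.6506] op 0.09278203831305393
[[ 0.6873 -0.7264  0.    ]
 [ 0.7264  0.6873  0.    ]
 [ 0.      0.      1.    ]]
toe x from tee
```

Request:
send_rows(motion=[[[-0.038,-0.024,-0.022],10],[[-0.076,-0.048,-0.022],20],[[-0.114,-0.072,-0.022],30],[[-0.152,-0.096,-0.022],40],[[-0.19,-0.12,-0.022],50],[[-0.228,-0.144,-0.022],60],[[-0.266,-0.168,-0.022],70],[[-0.304,-0.192,-0.022],80],[[-0.342,-0.216,-0.022],90],[[-0.38,-0.24,-0.022],100],[[-0.38,-0.24,-0.022],101.6],[[-0.38,-0.24,-0.022],101.6]], jaw=0.07)

```text
t: 1.6
tool_pos: [0.4666, 0.2366, 0.2402]
orientation: [-2.695, -1.614, 0.001]
force: [0.1, 0.1, 0.1]
opening: 0.0698
```

Run:
```python
from h import *
h=np.load("h.npy");print(tool()[2]["q"])
need([h[0],h[1],.126],h[2])
```

```text
[ 0.3709 -0.0859  1.6686  0.0005  1.5599  0.8623]
shift [-0.0002  0.001   0.1142] twist 0.05334449415248928 t 1.6 pos [0.4666 0.2366 0.2402] F [0.1323 0.1066 0.059 ] op 0.06980486214122165
```

Request:
send_rows(motion=[[[0,0.001,0.04],0],[[0,0.001,0.08],0],[[0,0.001,0.1],0],[[0,0.001,0.114],0],[[0,0.001,0.114],0]])

```text
t: 2.22
tool_pos: [0.4668, 0.2364, 0.1258]
orientation: [-2.694, -1.616, 0.003]
force: [0.2, 0.1, 0.4]
opening: 0.0699
```

Request:
send_rows(motion=[[[0,0,0],0],[[0,0,0],0],[[0,0,0],0],[[0,0,0],0],[[0,0,0],0],[[0,0,0],0]], jaw=0.02, squeeze=20)

```text
t: 2.98
tool_pos: [0.468, 0.236, 0.1268]
orientation: [2.696, 1.613, 0.001]
force: [0.3, 1.5, 0.8]
opening: 0.0297
```

Request:
send_rows(motion=[[[0,0,-0.01],0],[[0,0,-0.03],0],[[0,0,-0.06],0],[[0,0,-0.09],0],[[0,0,-0.1],0],[[0,0,-0.1],0]])

```text
t: 3.72
tool_pos: [0.4681, 0.236, 0.2269]
orientation: [2.696, 1.613, 0.001]
force: [-0.8, 0.4, -2.1]
opening: 0.03
```

Run:
```python
from h import *
for n in("side","top"):
    cv2.imwrite(f"pics/{n}1.png",eyes.read_camera(n)[:,:,::-1])
k=np.load("k.npy");need([.5,.1,.2],k[2])
```

```text
shift [-0.104   0.093   0.0252] twist 15.211232372683511 t 3.825 pos [0.4672 0.2357 0.2251] F [ 0.1768  0.9278 -2.652 ] op 0.0299001470220619
```

View pics/side1.png

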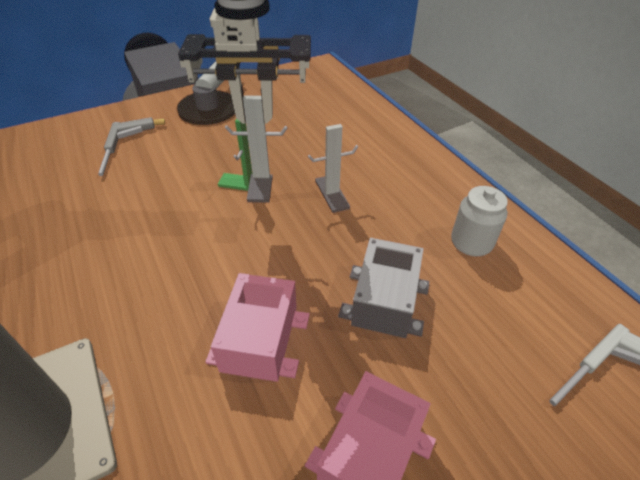

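```bash
cat >> h.py <<'E'
K=np.load("k.npy")
def sl(x,y,z): return (R.from_euler('z',K[2]).apply([x,y,0])/1000+[K[0],K[1],0])*[1,1,0]+[0,0,z]
E
python3 - <<'E'
from h import *
need([.5,.09,.255],K[2]);need([.58,.065,.255],K[2]); need(sl(118,0,.255),K[2]);need(sl(118,0,.166),K[2]);print(sl(118,0,.2))
E
```

```text
shift [-0.1129  0.0977 -0.0298] twist 15.211232372683511 t 3.825 pos [0.4672 0.2357 0.2251] F [ 0.1768  0.9278 -2.652 ] op 0.0299001470220619
shift [-0.0971  0.18   -0.03  ] twist 15.211232372683511 t 3.825 pos [0.4672 0.2357 0.2251] F [ 0.1768  0.9278 -2.652 ] op 0.0299001470220619
shift [-0.0574  0.2625 -0.0302] twist 15.211232372683511 t 3.825 pos [0.4672 0.2357 0.2251] F [ 0.1768  0.9278 -2.652 ] op 0.0299001470220619
shift [-0.0572  0.2627  0.0588] twist 15.211232372683511 t 3.825 pos [0.4672 0.2357 0.2251] F [ 0.1768  0.9278 -2.652 ] op 0.0299001470220619
[0.6715 0.061  0.2   ]
```

Request:
send_rows(motion=[[[-0.035,0.03,-0.03],3],[[-0.075,0.065,-0.03],7],[[-0.113,0.098,-0.03],11],[[-0.105,0.14,-0.03],15.2],[[-0.097,0.18,-0.03],15.2],[[-0.077,0.22,-0.03],15.2],[[-0.06,0.255,-0.03],15.2],[[-0.057,0.2625,-0.03],15.2],[[-0.057,0.2625,0.0],15.2],[[-0.057,0.2625,0.04],15.2],[[-0.057,0.2625,0.058],15.2],[[-0.057,0.2625,0.058],15.2]])

```text
t: 5.32
tool_pos: [0.6705, 0.0617, 0.1665]
orientation: [-2.884, -1.242, 0.006]
force: [0.4, -0.4, -1.5]
opening: 0.0299
```

Run:
```python
from h import *
for n in("side","top"):
    cv2.imwrite(f"pics/{n}2.png",eyes.read_camera(n)[:,:,::-1])
need(sl(118,0,.166),K[2]);need(sl(40,0,.166))
a=cv2.imread("pics/side2.png")[60:340,240:460];b=cv2.imread("pics/top2.png")[60:340,240:460]
cv2.imwrite("pics/c2.png",np.hstack([cv2.resize(x,(400,509),interpolation=3) for x in(a,b)]))
```

```text
shift [-0.0013 -0.0004  0.0042] twist 0.017795560536791794 t 5.425 pos [0.6728 0.0617 0.1702] F [ 0.4446  0.8099 -1.4444] op 0.02956821450734473
shift [-0.0793 -0.0005  0.0041] twist None t 5.425 pos [0.6728 0.0617 0.1702] F [ 0.4446  0.8099 -1.4444] op 0.02956821450734473
```

View pics/c2.png

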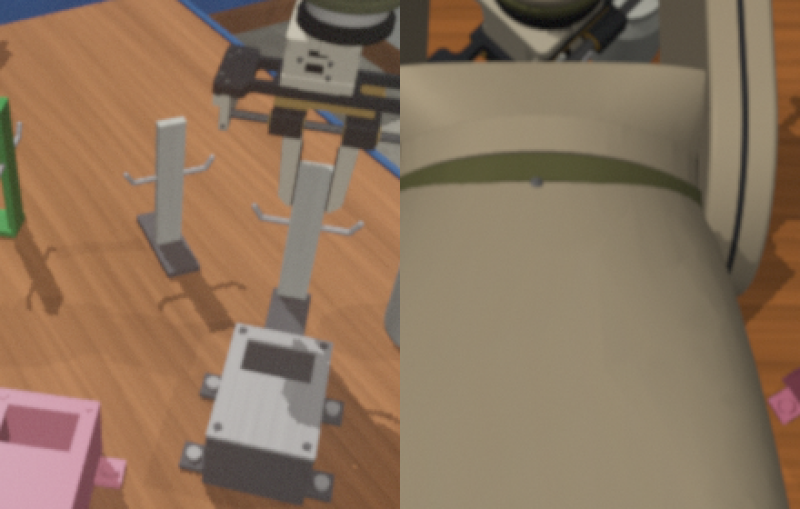

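Request:
send_rows(motion=[[[-0.008,0,0],0],[[-0.015,0,0],0],[[-0.022,0,-0.002],0],[[-0.029,0,-0.005],0],[[-0.036,0,-0.007],0],[[-0.043,0,-0.009],0],[[-0.05,0,-0.011],0],[[-0.057,0,-0.012],0],[[-0.064,0,-0.013],0],[[-0.07,0,-0.0135],0],[[-0.07,0,-0.0135],0]], squeeze=14)

```text
t: 6.8
tool_pos: [0.6238, 0.0104, 0.1821]
orientation: [-2.886, -1.242, 0.001]
force: [-0.2, 1.1, -2.3]
opening: 0.0297
```

Run:
```python
from h import *
cv2.imwrite("pics/side3.png",eyes.read_camera("side")[:,:,::-1])
need(sl(118,0,.168),K[2]);need(sl(-2,0,.168))
a=cv2.imread("pics/side3.png")[60:340,240:460]
cv2.imwrite("pics/c3.png",cv2.resize(a,(471,600),interpolation=3))
```

```text
shift [ 0.0696 -0.0001  0.0139] twist -0.0076117041159720865 t 6.85 pos [0.6238 0.0105 0.1819] F [-0.1283  0.2389 -1.5164] op 0.030183643241860188
shift [-0.0504 -0.0001  0.014 ] twist None t 6.85 pos [0.6238 0.0105 0.1819] F [-0.1283  0.2389 -1.5164] op 0.030183643241860188
```

View pics/c3.png

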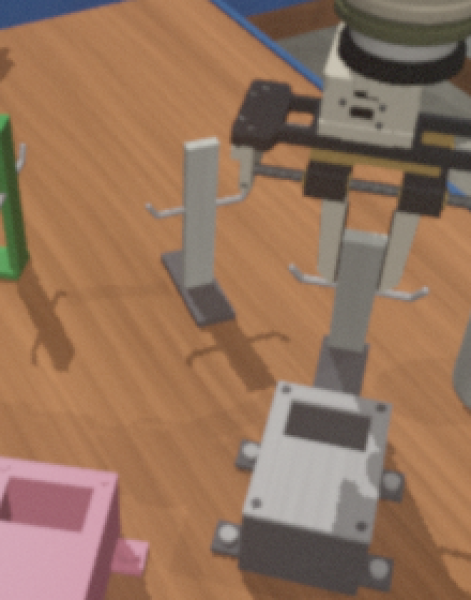

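```bash
cat >> h.py <<'E'
bx=lambda x0,x1,y0,y1,z0,z1:[(x,y,z) for x in(x0,x1) for y in(y0,y1) for z in(z0,z1)]
EE=[(0,1),(2,3),(4,5),(6,7),(0,2),(1,3),(4,6),(5,7),(0,4),(1,5),(2,6),(3,7)]
def hang(pts,piv,th,gz=145,yaw=None,gx=0):
    # piv world grasp point, th tilt deg toe-down, gz grasp height along post
    yaw=K[2] if yaw is None else yaw
    p=(np.array(pts,float)-[gx,0,gz])/1000
    return R.from_euler('z',yaw).apply(R.from_euler('y',-th,degrees=True).apply(p))+piv
def show(n,fn,out,piv,th,gz=145,crop=(240,60,460,340),cols=((0,0,255),),s=2.14,**k):
    im=cv2.imread(fn)[crop[1]:crop[3],crop[0]:crop[2]];im=cv2.resize(im,None,fx=s,fy=s,interpolation=3)
    raw=im.copy()
    for b in(bx(-65,5,-20,20,0,8),bx(-5,5,-15,15,8,168)):
        q=(proj(n,hang(b,piv,th,gz,**k))-[crop[0],crop[1]]+.5)*s
        for a,c in EE: cv2.line(im,tuple(int(v*16) for v in q[a]),tuple(int(v*16) for v in q[c]),cols[0],1,cv2.LINE_AA,4)
    cv2.imwrite(out,np.hstack([raw,im])[:600,:1200])
E
python3 - <<'E'
from h import *
t,_,_=tool()
show("side","pics/side3.png","pics/c3o.png",t+[0,0,.019],20,crop=(340,120,470,300),s=3)
E
```

```text
(no output)
```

View pics/c3o.png

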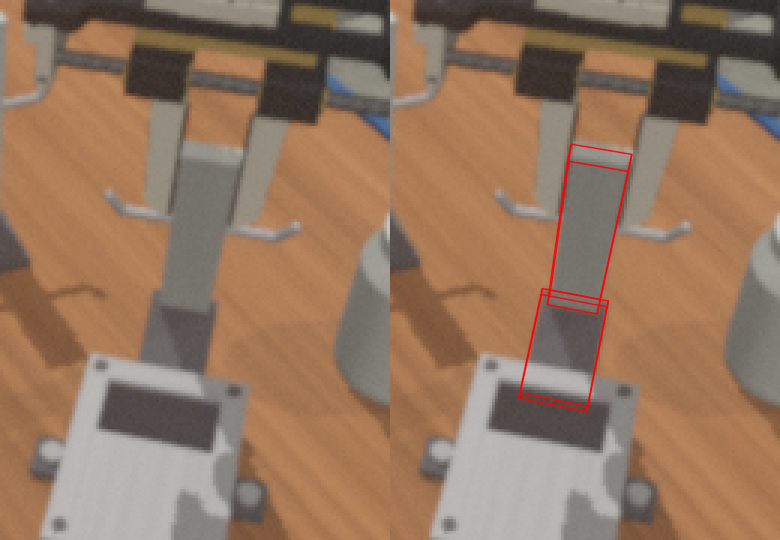

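Request:
send_rows(motion=[[[-0.009,0,0],0],[[-0.018,0,0],0],[[-0.027,0,0],0],[[-0.036,0,0.002],0],[[-0.045,0,0.003],0],[[-0.054,0,0.005],0],[[-0.054,0,0.005],0]])

```text
t: 7.72
tool_pos: [0.5865, -0.029, 0.177]
orientation: [-2.886, -1.241, 0.001]
force: [0.7, 0.6, -2.9]
opening: 0.0297
```

Request:
send_rows(motion=[[[0,0,0],0],[[0,0,0],0],[[0.002,0,0],0],[[0.006,0,-0.006],0],[[0.006,0,-0.03],0],[[0.006,0,-0.06],0],[[0.006,0,-0.06],0]], squeeze=58)

```text
t: 8.6
tool_pos: [0.5932, -0.0241, 0.2407]
orientation: [2.882, 1.242, 0.008]
force: [-0.6, -0.3, -1.6]
opening: 0.0292
```

Run:
```python
from h import *
cv2.imwrite("pics/side4.png",eyes.read_camera("side")[:,:,::-1])
t,_,_=tool()
need(sl(0,0,.2),K[2])
show("side","pics/side4.png","pics/c4o.png",t+[0,0,.019],38,crop=(340,60,470,260),s=3)
```

```text
shift [-0.0018 -0.001   0.0384] twist 0.023414322295643154 t 8.65 pos [ 0.5922 -0.024   0.2384] F [ 0.5546  0.6658 -3.7607] op 0.02974898910341129
```

View pics/c4o.png

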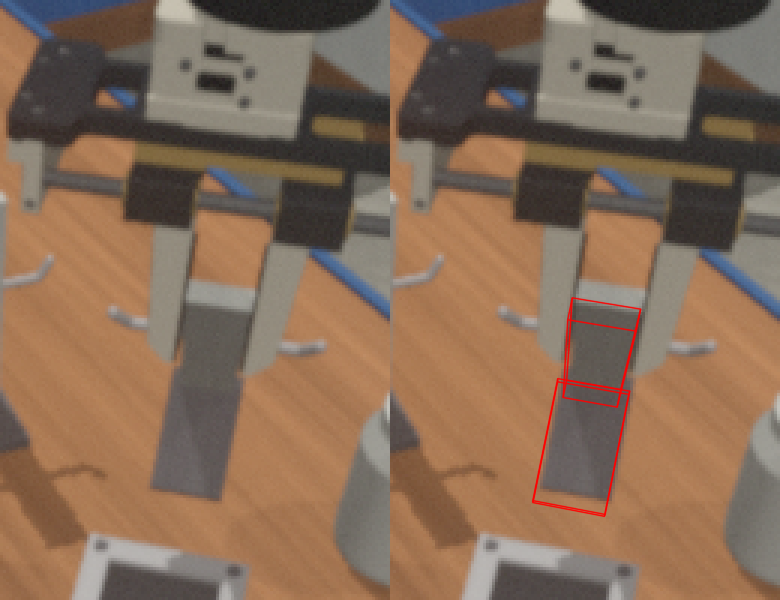

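```bash
cat >> h.py <<'E'
def fit4(obs,t,th0,pri=(3,3,3),cam="side"):
    # params: offsets (mm, slot frame), tilt deg, yaw err deg
    L=np.array([o[0] for o in obs]);P=np.array([o[1] for o in obs])
    Rz=R.from_euler('z',K[2])
    H=lambda v:hang(L,t+[0,0,.019]+Rz.apply(v[:3])/1000,v[3],yaw=K[2]+np.deg2rad(v[4]))
    f=lambda v:np.concatenate([(proj(cam,H(v))-P).ravel(),v[:3]/np.array(pri),[v[4]/2]])
    s=least_squares(f,[0,0,0,th0,0],loss='soft_l1');print("off(mm)",s.x[:3],"tilt",s.x[3],"yawerr",s.x[4],"\nres",(proj(cam,H(s.x))-P).round(1).tolist());return s.x
E
python3 - <<'E'
from h import *
c=lambda x,y:(340+x/3-.35,60+y/3-.35)
t,_,_=tool()
v=fit4([((5,15,168),c(190,282)),((5,-15,168),c(256,290)),((-5,-15,168),c(252,307)),((-5,15,168),c(189,302)),((-65,20,4),c(152,489)),((-65,-20,4),c(221,499)),((-5,-20,8),c(243,378)),((-5,20,8),c(173,370))],t,38)
show("side","pics/side4.png","pics/c4p.png",t+[0,0,.019]+R.from_euler('z',K[2]).apply(v[:3])/1000,v[3],crop=(340,60,470,260),s=3,yaw=K[2]+np.deg2rad(v[4]))
E
```

```text
off(mm) [ 2.8279 -2.0709  8.4039] tilt 39.63632565430106 yawerr -0.0995704497583931 
res [[-0.2, -0.8], [0.8, 0.3], [0.6, 2.1], [-1.4, -0.1], [-0.7, -2.8], [0.3, -1.6], [0.3, 2.9], [-0.5, 1.4]]
```

View pics/c4p.png

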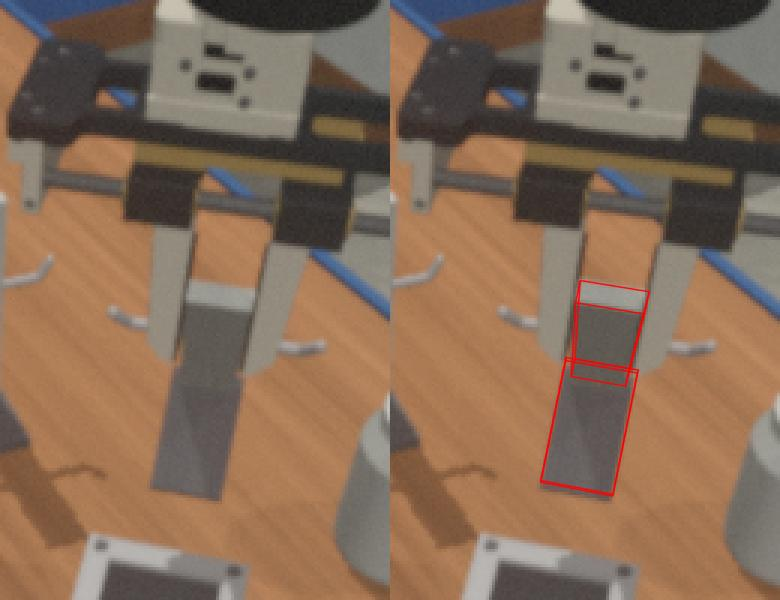

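Run:
```python
from h import *
c=lambda x,y:(340+x/3-.35,60+y/3-.35)
t,_,_=tool()
o=[((5,15,168),c(190,282)),((5,-15,168),c(256,290)),((-5,-15,168),c(252,307)),((-5,15,168),c(189,302)),((-65,20,4),c(152,489)),((-65,-20,4),c(221,499)),((5,-20,8),c(244,374)),((5,20,8),c(175,366)),((-5,-15,8),c(240,388)),((-5,15,8),c(180,380))]
v=fit4(o,t,38)
show("side","pics/side4.png","pics/c4p.png",t+[0,0,.019]+R.from_euler('z',K[2]).apply(v[:3])/1000,v[3],crop=(360,130,450,240),s=5,yaw=K[2]+np.deg2rad(v[4]))
```

```text
off(mm) [ 4.8549 -2.2408  6.3868] tilt 38.45256747312826 yawerr -0.20724118028073102 
res [[-0.1, -0.7], [0.8, 0.4], [0.7, 2.1], [-1.2, -0.1], [-0.9, -1.2], [0.1, 0.1], [0.9, 0.3], [-0.1, -1.3], [-2.0, 0.9], [-0.0, 0.4]]
```

View pics/c4p.png

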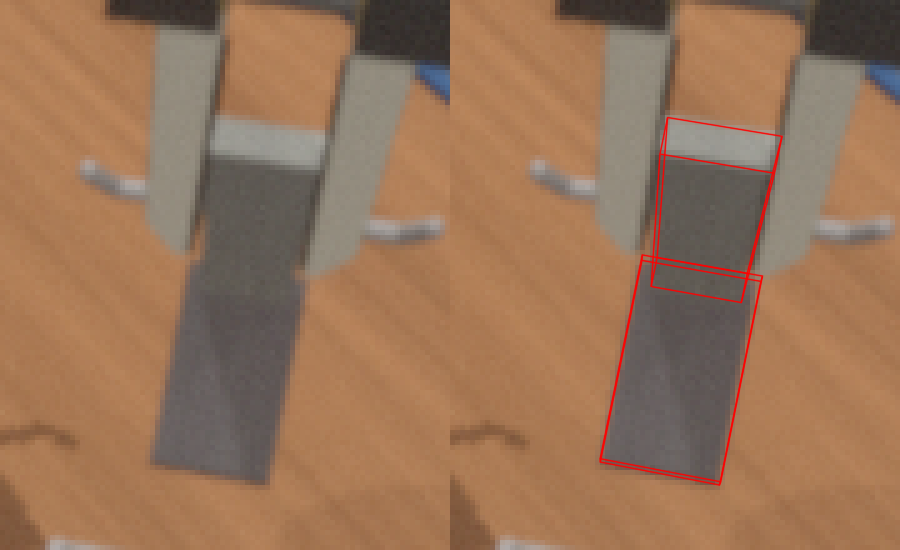

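Request:
send_rows(motion=[[[0.006,0,0],0],[[-0.004,0,0.008],0],[[-0.014,0,0.016],0],[[-0.024,0,0.024],0],[[-0.034,0,0.032],0],[[-0.044,0,0.04],0],[[-0.054,0,0.048],0],[[-0.054,0,0.048],0]])

```text
t: 9.65
tool_pos: [0.5532, -0.0638, 0.1882]
orientation: [-2.885, -1.241, 0.002]
force: [0.0, 0.1, -3.1]
opening: 0.0301
```

Run:
```python
from h import *
cv2.imwrite("pics/side5.png",eyes.read_camera("side")[:,:,::-1])
t,_,_=tool()
need(sl(0,0,.2),K[2])
show("side","pics/side5.png","pics/c5o.png",t+[0,0,.019]+R.from_euler('z',K[2]).apply([5,-2,6])/1000,38.5,crop=(330,110,460,310),s=3)
```

```text
shift [ 0.0534 -0.0002 -0.0111] twist -0.023146459675767724 t 9.7 pos [ 0.5538 -0.0635  0.1889] F [ 0.0865  0.3339 -0.9804] op 0.02875384881769303
```

View pics/c5o.png

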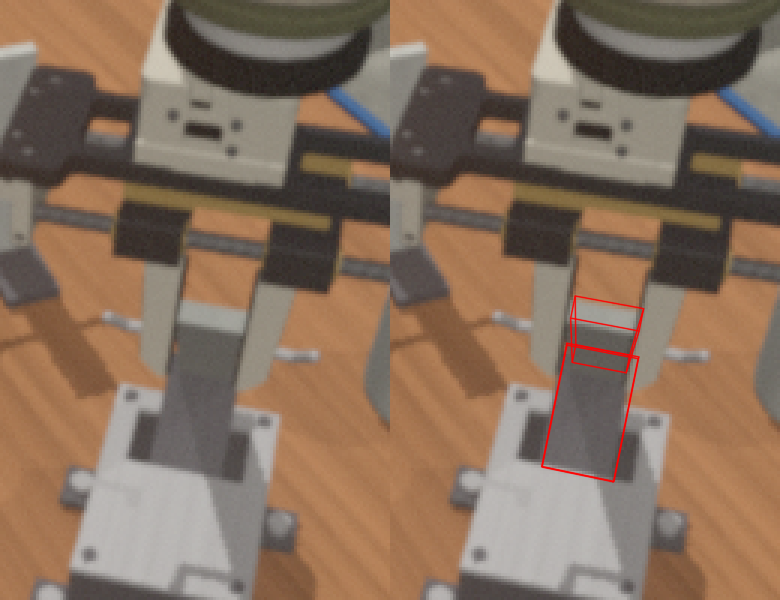

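Request:
send_rows(motion=[[[-0.009,0,0.0075],0],[[-0.018,0,0.015],0],[[-0.027,0,0.0225],0],[[-0.037,0,0.031],0],[[-0.037,0,0.032],0]])

```text
t: 10.32
tool_pos: [0.5274, -0.0906, 0.1558]
orientation: [-2.885, -1.241, 0.003]
force: [0.5, 0.3, -1.8]
opening: 0.0293
```

Run:
```python
from h import *
cv2.imwrite("pics/side6.png",eyes.read_camera("side")[:,:,::-1])
t,_,_=tool()
need(sl(0,0,.2),K[2])
show("side","pics/side6.png","pics/c6o.png",t+[0,0,.019]+R.from_euler('z',K[2]).apply([5,-2,4])/1000,38.5,crop=(330,110,460,310),s=3)
```

```text
shift [ 0.0907  0.0003 -0.0441] twist -0.02282705326569731 t 10.375 pos [ 0.5277 -0.0903  0.156 ] F [-0.0374  0.761  -1.8056] op 0.02929249589196622
```

View pics/c6o.png

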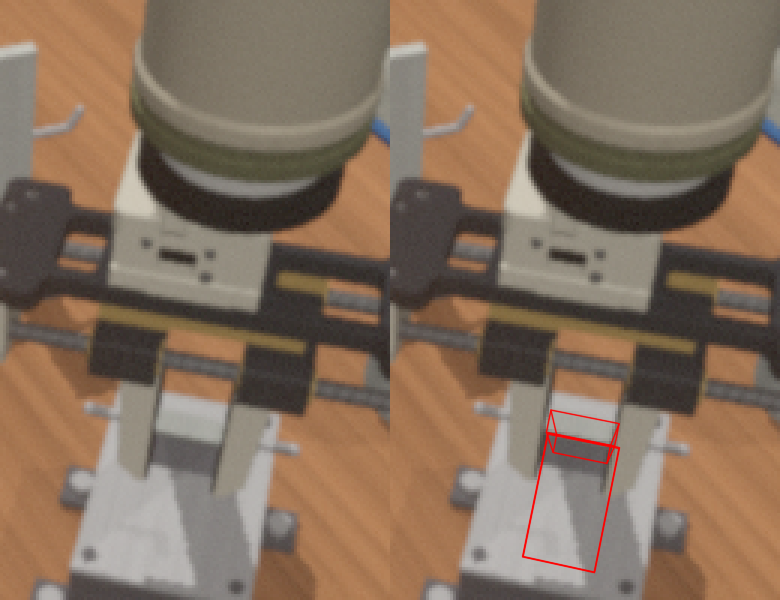

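Request:
send_rows(motion=[[[0.004,0,0.004],0],[[0.008,0,0.008],0],[[0.011,0,0.012],0],[[0.014,0,0.016],0],[[0.014,0,0.016],0]])

```text
t: 11.0
tool_pos: [0.5381, -0.0798, 0.1406]
orientation: [-2.885, -1.243, 0.001]
force: [0.2, -1.8, -2.8]
opening: 0.0295
```

Run:
```python
from h import *
need(sl(0,0,.2),K[2])
```

```text
shift [ 0.076   0.0001 -0.0595] twist 0.029730428955302445 t 11.0 pos [ 0.5381 -0.0798  0.1406] F [ 0.1584 -1.7832 -2.7694] op 0.029491504032035116
```

Request:
send_rows(motion=[[[0,0,0.003],0],[[0.005,0,0.003],0],[[0.01,0,0.002],0],[[0.015,0,0.001],0],[[0.02,0,0],0],[[0.025,0,-0.001],0],[[0.03,0,-0.001],0],[[0.035,0,-0.001],0],[[0.04,0,-0.001],0],[[0.04,0,-0.001],0]], squeeze=12)

```text
t: 12.25
tool_pos: [0.5669, -0.0509, 0.1434]
orientation: [2.884, 1.242, 0.003]
force: [-1.1, -0.5, 7.9]
opening: 0.0297
```

Run:
```python
from h import *
cv2.imwrite("pics/side7.png",eyes.read_camera("side")[:,:,::-1])
t,_,_=tool()
need(sl(0,0,.2),K[2])
show("side","pics/side7.png","pics/c7o.png",t+[0,0,.019],22,crop=(330,110,460,310),s=3)
```

```text
shift [ 0.0354 -0.0008 -0.0565] twist 0.02269746941481003 t 12.3 pos [ 0.5668 -0.0509  0.1435] F [-1.5244 -0.718   7.6234] op 0.029781532480460664
```

View pics/c7o.png

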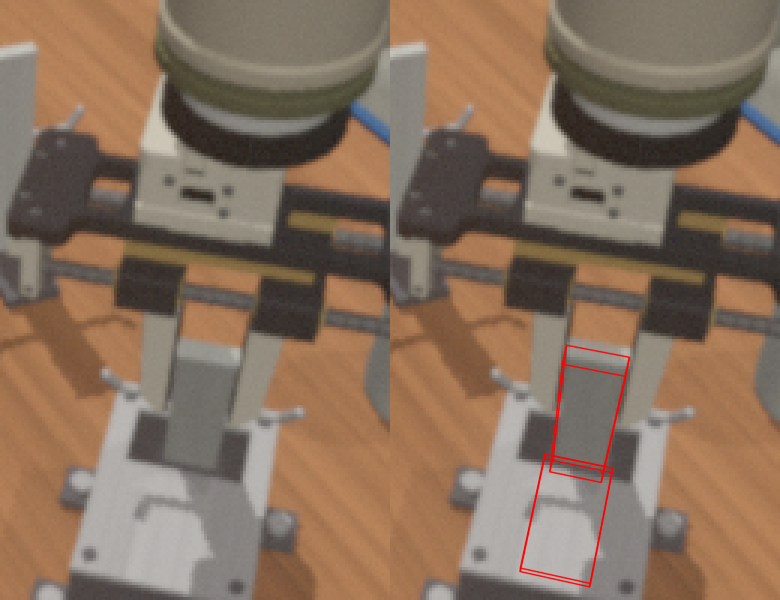

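Request:
send_rows(motion=[[[0.005,0,-0.001],0],[[0.01,0,-0.001],0],[[0.015,0,0],0],[[0.02,0,0],0],[[0.025,0,0.001],0],[[0.025,0,0.001],0]])

```text
t: 13.05
tool_pos: [0.5833, -0.0323, 0.1409]
orientation: [-2.885, -1.243, -0.001]
force: [2.4, 0.5, 1.4]
opening: 0.03
```

Run:
```python
from h import *
cv2.imwrite("pics/side8.png",eyes.read_camera("side")[:,:,::-1])
t,_,_=tool()
need(sl(0,0,.2),K[2])
show("side","pics/side8.png","pics/c8o.png",t+[0,0,.019],12,crop=(330,110,460,310),s=3)
```

```text
shift [ 0.0106 -0.0001 -0.059 ] twist 0.03404240775601682 t 13.1 pos [ 0.5832 -0.0324  0.141 ] F [ 0.9457 -0.0169  1.03  ] op 0.029622187442500125
```

View pics/c8o.png

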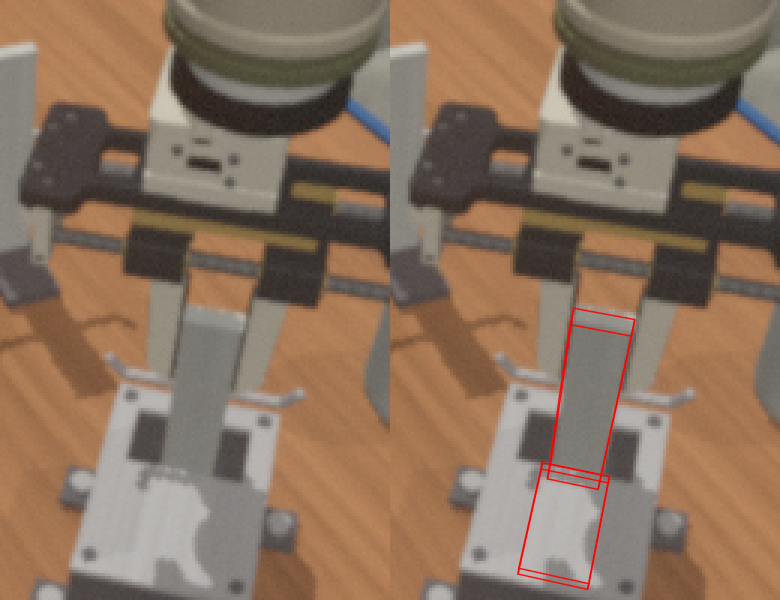

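Request:
send_rows(motion=[[[0.004,0,0.001],0],[[0.008,0,0.002],0],[[0.012,0,0.004],0],[[0.016,0,0.006],0],[[0.018,0,0.008],0],[[0.018,0,0.009],0],[[0.018,0,0.009],0]])

```text
t: 13.98
tool_pos: [0.5963, -0.019, 0.1333]
orientation: [2.885, 1.243, 0.004]
force: [-2.0, 0.5, 9.0]
opening: 0.03
```

Run:
```python
from h import *
cv2.imwrite("pics/side9.png",eyes.read_camera("side")[:,:,::-1])
t,_,_=tool()
need(sl(0,0,.2),K[2])
show("side","pics/side9.png","pics/c9o.png",t+[0,0,.019],0,crop=(330,110,460,310),s=3)
```

```text
shift [-0.008  -0.0004 -0.0666] twist 0.033932386670947015 t 14.025 pos [ 0.5964 -0.0191  0.1334] F [-1.2355  1.0255  9.8903] op 0.030050426822748656
```

View pics/c9o.png

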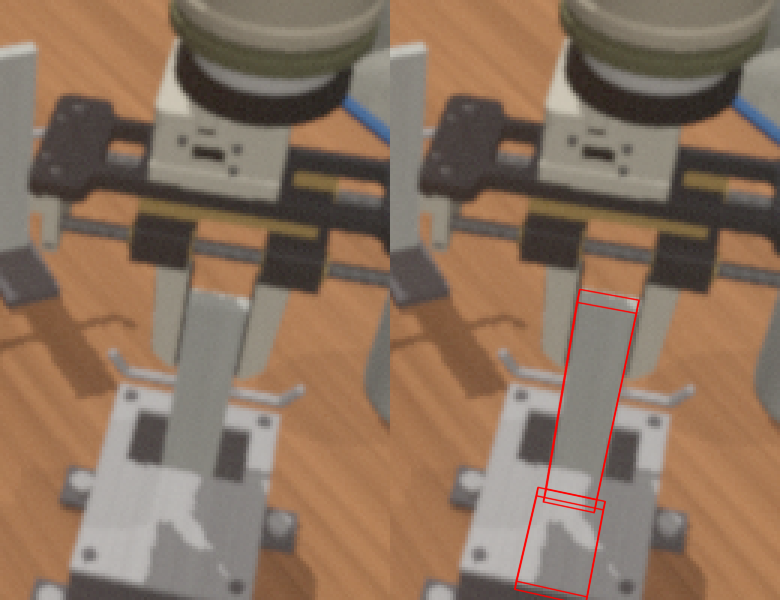

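Run:
```python
from h import *
t,_,_=tool()
for th in (0,):
  show("side","pics/side9.png","pics/c9z.png",t+[0,0,.019],th,gz=148.4,crop=(360,190,440,280),s=5)
```

```text
(no output)
```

View pics/c9z.png

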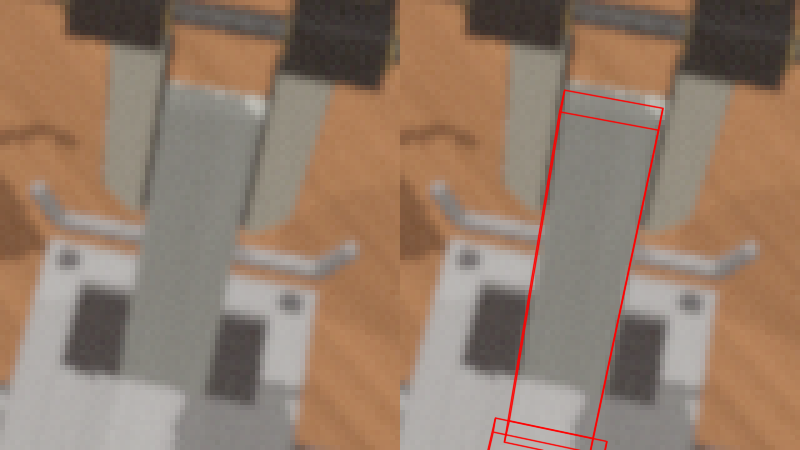

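Request:
send_rows(motion=[[[0,0,0],0],[[0,0,0],0],[[0,0,0.001],0],[[0,0,0.002],0],[[0,0,0.003],0],[[0,0,0.003],0]], squeeze=5)

```text
t: 14.78
tool_pos: [0.5965, -0.019, 0.1301]
orientation: [2.885, 1.243, 0.004]
force: [0.2, 0.3, 6.9]
opening: 0.0301
```

Run:
```python
from h import *
cv2.imwrite("pics/side10.png",eyes.read_camera("side")[:,:,::-1])
t,_,_=tool()
need(sl(0,0,.2),K[2])
show("side","pics/side10.png","pics/c10.png",t+[0,0,.019],0,gz=1e3*(t[2]+.019)-4,crop=(360,190,440,280),s=5)
```

```text
shift [-0.0081 -0.0004 -0.07  ] twist 0.028684916629228976 t 14.825 pos [ 0.5965 -0.019   0.1301] F [0.1211 0.262  7.4625] op 0.02987188733508436
```

View pics/c10.png

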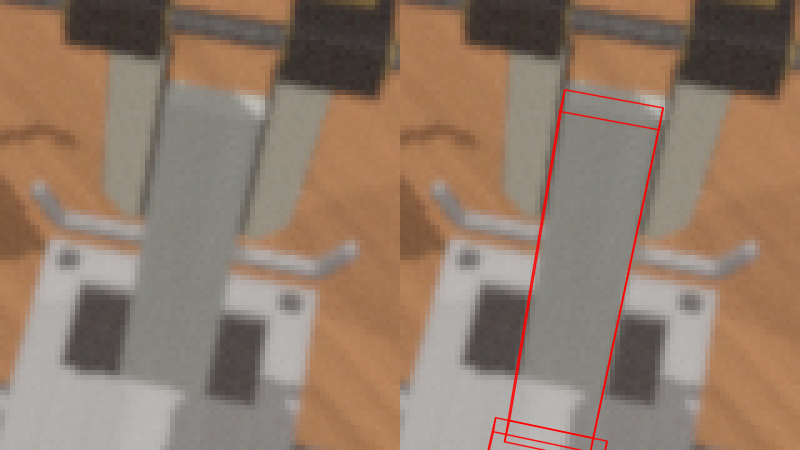

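Request:
send_rows(motion=[[[0,0,0],0],[[0,0,0],0],[[0,0,-0.001],0],[[0,0,0],0]], squeeze=3)

```text
t: 15.32
tool_pos: [0.5953, -0.0195, 0.129]
orientation: [-2.885, -1.242, -0.0]
force: [0.5, 1.6, 4.2]
opening: 0.0301
```

Run:
```python
from h import *
im=eyes.read_camera("side")[:,:,::-1];cv2.imwrite("pics/side11.png",im)
t,_,_=tool();need(sl(0,0,.2),K[2])
a=cv2.imread("pics/side10.png");b=cv2.imread("pics/side9.png")
print([ (cv2.phaseCorrelate(cv2.cvtColor(np.ascontiguousarray(x[205:265,360:445]),6).astype(np.float32),cv2.cvtColor(np.ascontiguousarray(im[205:265,360:445]),6).astype(np.float32))) for x in(a,b)])
show("side","pics/side11.png","pics/c11.png",np.append(sl(12.5,-1,0)[:2],.004),0,gz=0,crop=(360,190,440,280),s=5)
```

```text
shift [-0.0071  0.     -0.0711] twist 0.014329978918185566 t 15.375 pos [ 0.5953 -0.0195  0.1289] F [0.3678 1.6044 3.2216] op 0.029958306699466492
[((-0.09948465142530694, 0.18230547867882407), 1.002448680665758), ((-0.0798223811252825, 0.3371049678349394), 0.9473440456390381)]
```

View pics/c11.png

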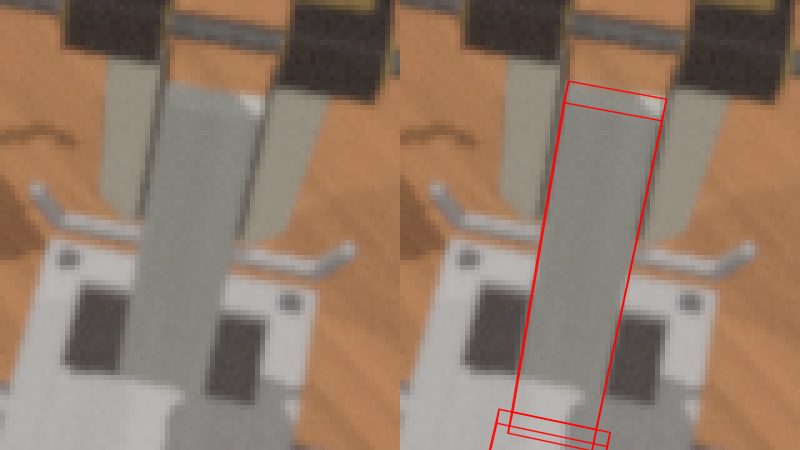

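Request:
send_rows(motion=[[[0,0,0],0],[[0,0,0],0],[[0,0,0],0],[[0,0,0],0]], jaw=0.045)

```text
t: 15.88
tool_pos: [0.5952, -0.0198, 0.129]
orientation: [-2.885, -1.242, 0.001]
force: [1.1, 0.4, -0.0]
opening: 0.0449
```

Run:
```python
from h import *
im=eyes.read_camera("side")[:,:,::-1];cv2.imwrite("pics/side12.png",im)
t,_,_=tool();need(sl(0,0,.2),K[2])
show("side","pics/side12.png","pics/c12.png",np.append(sl(12.5,-1,0)[:2],.004),0,gz=0,crop=(360,190,440,280),s=5)
```

```text
shift [-0.0069 -0.0001 -0.071 ] twist 0.010802370030835907 t 15.925 pos [ 0.5952 -0.0198  0.129 ] F [ 0.8042 -0.4222 -0.7428] op 0.045576682887822136
```

View pics/c12.png

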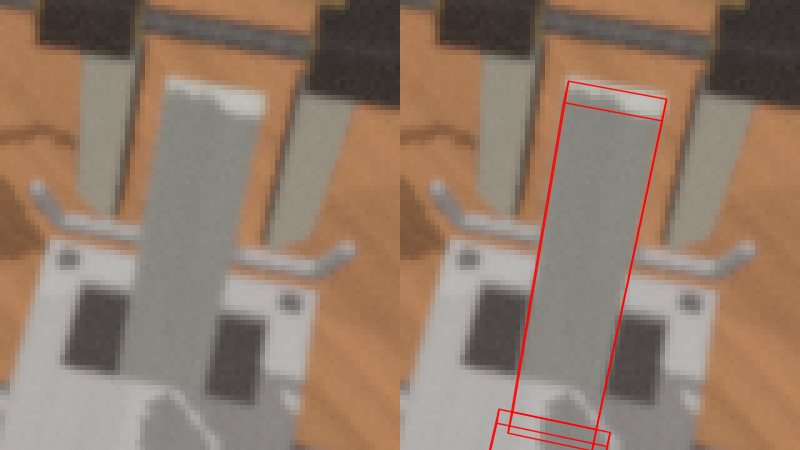

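Released without moving. The hanger stands upright. Next I'll go straight up and clear.

Request:
send_rows(motion=[[[0,0,-0.01],0],[[0,0,-0.03],0],[[0,0,-0.06],0],[[0,0,-0.09],0],[[0,0,-0.12],0],[[0.04,0,-0.14],0],[[0.03,0.04,-0.14],0],[[-0.02,0.06,-0.14],0],[[-0.08,0.08,-0.14],0],[[-0.14,0.08,-0.14],0],[[-0.18,0.08,-0.14],0],[[-0.18,0.08,-0.14],0]])

```text
t: 17.42
tool_pos: [0.5286, -0.2077, 0.2714]
orientation: [2.886, 1.236, 0.002]
force: [0.4, 0.5, 0.3]
opening: 0.045
```

Run:
```python
from h import *
t,_,s=tool();print(t,s["t"])
for n in("side","top"): cv2.imwrite(f"pics/{n}13.png",eyes.read_camera(n)[:,:,::-1])
```

```text
[ 0.5286 -0.2077  0.2714] 17.425
```

View pics/side13.png

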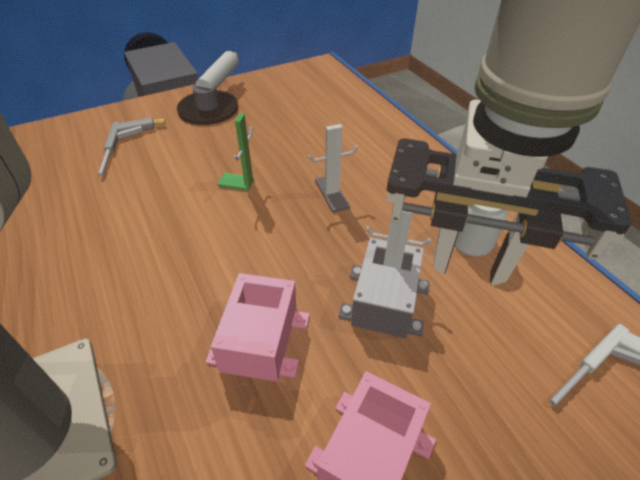

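View pics/top13.png

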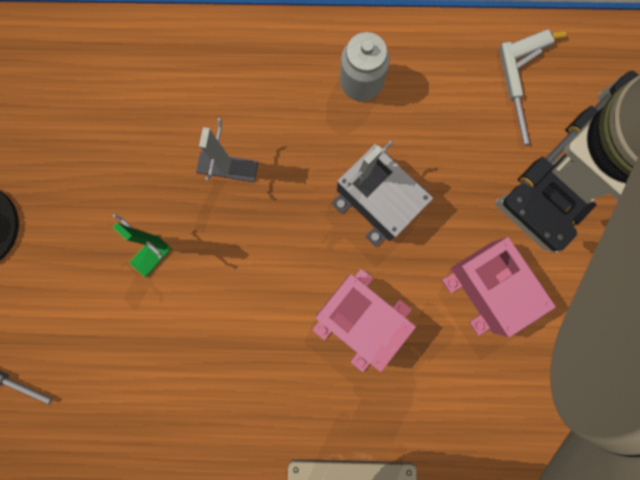

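Run:
```python
from h import *
p=np.append(sl(13,0,0)[:2],.004)
show("top","pics/top13.png","pics/f1.png",p,0,gz=0,crop=(330,130,430,230),s=4)
show("side","pics/side13.png","pics/f2.png",p,0,gz=0,crop=(350,180,450,280),s=4)
```

```text
(no output)
```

View pics/f1.png

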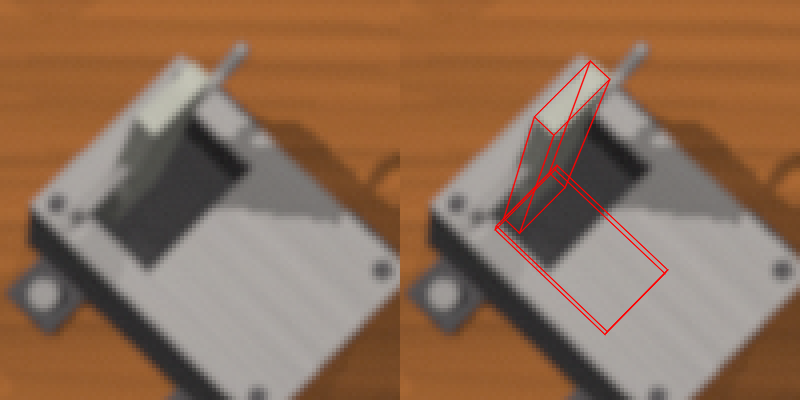

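View pics/f2.png

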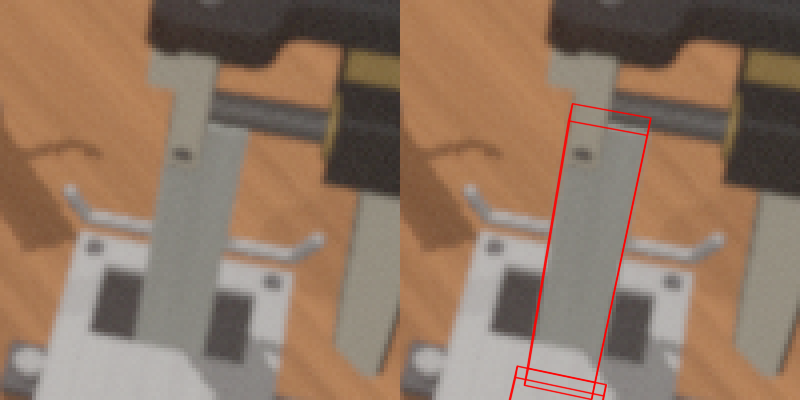

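```bash
python3 -c "
from plant import ticket;print(ticket.close_job())"
```

```text
the job is handed in; nothing more can be done
None
```

The one-sided hanger is standing upright in the grey socket, with its foot under the long side of the cover. I handed the job in at about 17.5 s of the 45 s allowed.

**What I did:**
- I gripped the post above the hooks. The moves cannot tilt the tool, so I pushed the toe against the socket's end wall until the hanger pivoted in the pads to about 38°.
- I fed the toe down through the slot and righted the hanger against the floor and slot.
- I let go only once the floor was carrying it: with the grip eased, the fingers slid about 3 mm down the post and the hanger did not move.

**Last checks:**
- In both cameras, the upright-on-the-floor model fits the post to within about 1–2 pixels. By that fit the post stands about 13 mm from the slot's centre, on the side away from the toe.
- In the last pictures the tee hanger and the look-alikes had not moved, and the gripper was clear of everything. The highest force I read was about 10 N.

**Less certain:**
- While tipped, the measured hanger position disagreed with the gripper reading by about 5 mm, probably from slip in the pads.
- The hanger is left turned about 3° from the socket's axis, by eye.
- The cover hides the foot, so I could not see it lying flat; I infer that from the upright fit and the contact behaviour.

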